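Tap the bottle to free the hung-up bearing ball

ROBOT

A 7-joint arm with a two-finger parallel gripper is mounted at the origin on a cart in front of the work surface, level with it; the furniture and walls round the work are solid. World frame = base frame: x ahead of the robot, y to its left, z up, the work surface at z = 0. Lengths are in m, angles in rad, forces in N, time in s.
With the tool pointing down it reaches from about 0.4 to 0.925 m from the base axis. Payload 4.1 kg.
Tool frame: the origin (TCP) lies at the very end of the fingers, on their centre line; the grasp point (between the pads) lies 19 mm behind it; z points along the fingers, y is the line along which they close (so a half turn about z gives the same grasp; the last joint's range is limited). The gripper opens to 85 mm and grips with 20 to 120 N. Pads are 22 mm wide; open, the fingers measure 114 mm over their backs; the gripper's body (76 mm by 85 mm) begins 54 mm behind the grasp point. The pads swing forward as they close: fully open they stand 13 mm farther back than shut.
Start: joints at [1.093, 0.398, 0.045, 1.537, -0.019, 1.207, -0.051], TCP at [0.24, -0.604, 0.231] pointing down, gripper open.
Joint ranges: [-2.82, 2.82], [-0.49, 2.23], [-1.37, 1.46], [0, 2.46], [-1.36, 4.5], [0.23, 2], [-2.94, 2.94]. Speed limits (rad/s): [2.57, 2.57, 3.14, 3.14, 3.14, 3.14, 3.14].

INTERFACE

Orientations are given as [roll, pitch, yaw] about the fixed x, y, z axes, in that order (R = Rz(yaw) Ry(pitch) Rx(roll)).
In Python, from plant import ctrl gives the robot as it stands. The module is installed in compiled form; this text tells all that it offers.
- The arm moves only by the tool move_arm, never from a script. Its argument "targets" is a list of rows, each an object with "slide": the shift along the tool's x, y, z in m, a list of three; "delta_rot": the turn, a rotation vector about the tool's x, y, z in rad, a list of three; "grip": the opening, from 0 (shut) to 1 (fully open). A call has 1 to 20 rows; each row is the pose to reach, as a shift and turn from the pose commanded when the call began, along the tool's axes at that moment; what a row does not reach only later rows make up. A row lasts 1/8 s, in which the tool goes at most 62.5 mm and 10.7 degrees, less where a joint would pass 70% of its speed; a pose out of reach is approached as far as the arm can. A call with a gripper value outside its range is refused whole. The fingers move at their own pace and stop on an object; the grip force is fixed at half the most. Time passes only in rows, so rows that repeat a pose let the fingers close. It gives the time, the measured TCP pose, the force, the opening and the grip force at its end, in the units of the state.
- ctrl.get_obs(): the state, without advancing time (a new reading comes with each control period).
- ctrl.get_image(name): name is "scene" or "side" or "wrist"; returns a dict with "image" (400x640x3 uint8, red, green, blue), "z_map" (400x640 float32, m along the optical axis (not along the pixel's ray), 0 where there is no reading), "intrinsics" (3x3 intrinsics, pixels), "rvec" (rotation vector, rad) and "tvec" (3), from world to camera coordinates, as OpenCV has them. Camera axes: x right, y down, z forward; pixel columns grow to the right and rows downward; lengths in m; the calibration is good to about 2 mm. The wrist camera is an equidistant fisheye: a pixel r from the principal point sees the ray r / f radians off the axis. A picture is of the moment at which its call begins.
- ctrl.close_job(): hands the job in; it is judged then, once.
Trained networks look in a picture, given as the dict that the camera call returned (one of the last four; its "shot" number tells which), for a name from the list of things; names that differ only in an ending like _2 or _b are one class to them, and where a whole thing is asked for, a point or a joint stands for the part that bears it (a point fixed in the world has none). Each returns a list of dicts, best first, with "score" (0 to 1); they miss things now and then, are a little off and sometimes report something else, mostly with a low value. They report only what shows in the picture. A call takes as long as a camera call.
- ctrl.silhouettes(picture, target): "pixels" (400x640 bool, what is visible of it) and "uv" ([column, row] in pixels, amid what is visible of it).
The state is a dict: "clock": time; "q": joint angles; "joint_velocities": joint speeds; "tau": joint torques, N m; "eef_pos": TCP position; "eef_rot": TCP orientation; "contact_force": force on the tool from outside, world axes, zero at the start; "moment": the same for the moment, N m; "finger_gap": finger opening in m; "gripper_force": force on a finger pad.
Only numpy, scipy, OpenCV 4.12 (cv2) and the standard library are available. Lean on these libraries where they do the work, as an engineer would, in place of code of your own. Each camera call takes 0.05 s, during which the arm holds its last target. There are 200 camera calls.

TASK

Two tilted clear bottles dispense bearing balls into the trays at their feet; in one of them a steel ball has hung up against one side of the neck, so its tray is still empty. With shut fingers, tap the body of that bottle on the side where the ball hangs, so that it rocks and the ball comes loose and runs out into its tray. Do not touch the ball, do not shove the bottle hard over, and leave the other bottle and its stand alone.

Things in the scene. Friction and masses are not known exactly. Their poses are not given: they have to be found in the camera images.
- jammed_stand: Fixed grey stand of the bottle to tap. Origin on the worktop under the bottle; z up, -x to the mouth and tray, +y on the ball's side. Open tray in front: x -121 to -27 mm, y -52 to 52, floor z 13, rim z 40. Clear flat-sided bottle above it, tilted 25 deg, mouth low at x -50, z 65; body 90 mm long, 80 wide (sides at y -40 and 40), 64 deep; top at x 85, z 165, back end at x 114.
- jammed_bottle (a joint): Rocking of that bottle on its stand, rad, about an axis along the stand's x at y 0, z 20 mm; 0 at rest, positive when its top leans to the stand's -y (tapped on its +y side). A spring of about 3.2 N m/rad brings it back to 0 in a second: 4 to 6 N at bottle_side leans it about 0.12 rad (12 mm there). Stops at 0.4 either way; past 0.3 is a hard shove.
- bottle_side (a point): Point on the bottle, where to tap: middle of the flat side of its body on the side where the ball hangs, at x 58, y 40, z 116 mm of the stand; the tap goes toward the stand's -y. The flat side reaches from z 87 to z 145 mm there. It rocks with the bottle.
- ball: Centre of the hung-up dark steel ball, 20 mm in diameter, 33 g. It lies in the bottle's neck (50 mm long, 40 wide and 26 high inside, 16 mm sight slot on top) at about x -19, y 10, z 76 mm of the stand, by the neck's +y wall and a ledge that covers only the +y part of the neck. It comes loose when the bottle's top is rocked about 0.1 to 0.15 rad toward -y.
- other_stand: Stand with a bottle of the same make and size, same axes, which has already delivered its ball: that ball lies in its tray and its neck is empty. Not to be touched.

How it is judged:
By the outcome, as a careful person would: the job done as asked, in the order asked, and still so for the second after the job is handed in, with the robot touching nothing.
It also fails if it takes over 29 s, if anything falls off the work surface, if the arm or the gripper's body presses on something with over 40 N, if the wrist force passes 120 N, or if a joint passes its speed limit or range.

## Working session

There is one attempt and no reset: what is moved stays moved. The work goes in short steps, Python scripts to look and compute and a tool call to move; the robot and the scene stay as the last step left them, time stands still between calls to the robot, and variables do not carry over. Pictures are saved under pics/ and viewed, at most 10 in all, crops included, and the job is handed in when it is done.

Besides the shell and the picture viewer there is one more tool, called as name(argument=value, ...) on one line, values as JSON. move_arm: Moves the arm, as the interface text tells. Its arguments: {"type":"object","properties":{"targets":{"type":"array"}},"required":["targets"]}

```bash
mkdir -p pics; cat > h.py <<'E'
import numpy as np,cv2
from plant import ctrl
def save(n,im): cv2.imwrite('pics/'+n,im[...,::-1])
def world(d,us,vs):
    K=d['intrinsics'];R=cv2.Rodrigues(np.array(d['rvec'],float))[0];t=np.array(d['tvec'],float).ravel()
    z=d['z_map'][vs,us]
    P=np.stack([(us-K[0,2])/K[0,0]*z,(vs-K[1,2])/K[1,1]*z,z],-1)
    return (P-t)@R, z
E
python3 - <<'E'
from h import *
o=ctrl.get_obs();print(o['clock'],o['eef_pos'],o['eef_rot'],o['finger_gap'])
ims=[]
for n in ['scene','side']:
    d=ctrl.get_image(n);save(n+'0.png',d['image'])
    for t in ['jammed_stand','jammed_bottle','ball','other_stand']:
        for s in ctrl.silhouettes(d,t)[:3]:
            v,u=np.nonzero(s['pixels']);P,z=world(d,u,v);P=P[z>0]
            print(n,t,round(s['score'],2),np.round(s['uv']),len(u),np.round(np.median(P,0),3) if len(P) else '',np.round(np.percentile(P,[2,98],axis=0),3).tolist() if len(P) else '')
E
```

```text
0.0 [ 0.24015428 -0.60332428  0.2302837 ] [-3.13965371e+00  1.22908751e-04  3.78858749e-01] 0.0854752303115652
scene jammed_stand 0.67 [360. 185.] 2720 [ 0.495 -0.229  0.041] [[0.365, -0.314, 0.002], [0.582, -0.195, 0.158]]
scene jammed_bottle 0.74 [359. 167.] 1493 [ 0.517 -0.23   0.105] [[0.435, -0.362, 0.0], [0.63, -0.203, 0.161]]
scene other_stand 0.76 [274. 261.] 6378 [0.466 0.259 0.04 ] [[0.342, 0.178, 0.008], [0.552, 0.297, 0.16]]
side jammed_stand 0.96 [348. 168.] 3248 [ 0.494 -0.232  0.036] [[0.367, -0.313, 0.002], [0.582, -0.195, 0.158]]
side jammed_bottle 0.66 [341. 158.] 1649 [ 0.519 -0.231  0.112] [[0.437, -0.289, 0.009], [0.586, -0.202, 0.16]]
side jammed_bottle 0.22 [348. 168.] 3243 [ 0.493 -0.232  0.036] [[0.366, -0.312, 0.001], [0.58, -0.196, 0.158]]
side other_stand 0.69 [284. 291.] 5385 [0.467 0.258 0.037] [[0.345, 0.178, 0.004], [0.555, 0.298, 0.159]]
```

```bash
python3 - <<'E'
import cv2
a=cv2.imread('pics/scene0.png');b=cv2.imread('pics/side0.png')
cv2.imwrite('pics/s0.png',cv2.resize(a,(800,500)))
c=cv2.resize(b[100:260,240:460],(792,576),interpolation=cv2.INTER_CUBIC);cv2.imwrite('pics/c0.png',c)
E
```

```text
(no output)
```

View pics/s0.png

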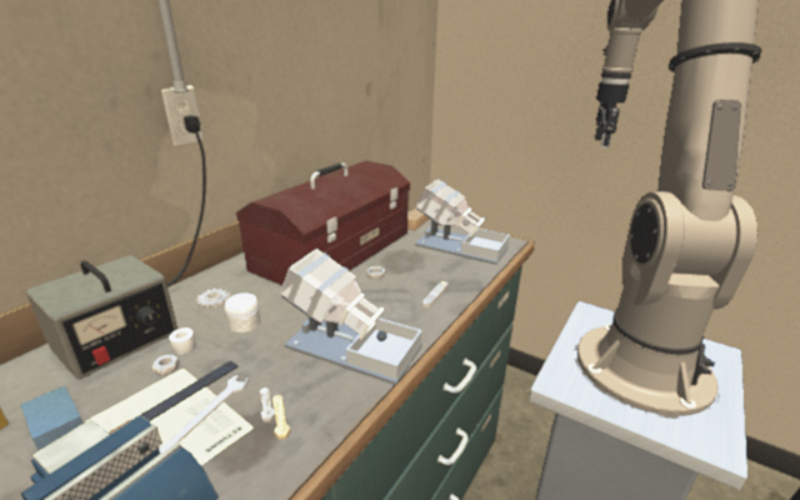

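View pics/c0.png

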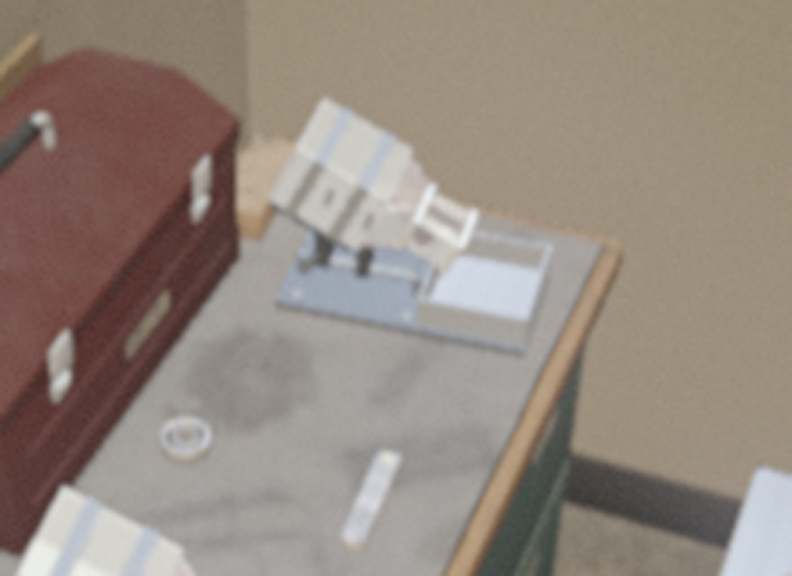

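The jammed stand is the far one, around (355,175) in the side image, and its tray is empty. The near bottle's ball lies in its tray at about (382,336) in the scaled scene picture. Next I'll fit the stand pose and check what obstacles are nearby.

```bash
python3 - <<'E'
from h import *
pts=[]
for n in ['side','scene']:
    d=ctrl.get_image(n)
    s=ctrl.silhouettes(d,'jammed_stand')[0]
    v,u=np.nonzero(s['pixels']);P,z=world(d,u,v);P=P[z>0]
    for lo,hi in [(.005,.02),(.03,.05),(.1,.2),(-.005,.05)]:
        Q=P[(P[:,2]>lo)&(P[:,2]<hi)]
        Q=Q[(np.abs(Q-np.median(Q,0))<.15).all(1)]
        print(n,lo,hi,len(Q),cv2.minAreaRect(Q[:,:2].astype(np.float32)*1000), np.round(Q.mean(0),3))
    v,u=np.mgrid[0:400,0:640];W,z=world(d,u.ravel(),v.ravel());W=W[z>0]
    W=W[(W[:,0]>.3)&(W[:,0]<1)&(W[:,1]>-.4)&(W[:,1]<.1)]
    # max height grid
    g=np.zeros((10,14))
    for i in range(10):
        for j in range(14):
            m=(W[:,1]>=-.4+.05*i)&(W[:,1]<-.35+.05*i)&(W[:,0]>=.3+.05*j)&(W[:,0]<.35+.05*j)
            g[i,j]=W[m,2].max() if m.any() else -1
    print(np.round(g*1000).astype(int))
    if n=='side':
      # model fit of tray footprint on points z<.05 & top
      np.save('P.npy',P)
E
```

```text
side 0.005 0.02 1138 ((474.9067077636719, -248.7798614501953), (227.202880859375, 116.62480163574219), 7.454342365264893) [ 0.469 -0.244  0.011]
side 0.03 0.05 249 ((466.6897888183594, -254.8457794189453), (204.39913940429688, 114.44927215576172), 5.64132022857666) [ 0.431 -0.249  0.037]
side 0.1 0.2 992 ((530.5005493164062, -246.81182861328125), (129.9904327392578, 89.2010269165039), 3.4740796089172363) [ 0.528 -0.232  0.132]
side -0.005 0.05 1763 ((481.1826171875, -277.86395263671875), (231.18206787109375, 173.9825897216797), 5.567999839782715) [ 0.462 -0.244  0.016]
[[    5     5     4     2 -1000 -1000    37    39     1 -1000 -1000 -1000
    475 -1000]
 [    6    44    41    12 -1000     0    38    39 -1000 -1000 -1000 -1000
    494 -1000]
 [    5    42    88   132   156   165    40    38 -1000 -1000 -1000 -1000
    510 -1000]
 [    4    42    91   133   159   166   163   191   193   193   179 -1000
    527 -1000]
 [    5     5    16    14    15   152   166   192   193   191   177 -1000
    543 -1000]
 [    7     5     3     5     7     5   165   191   206   191   177 -1000
    5
[... 1144 characters left out ...]
3    89   133   156   164    39    37 -1000 -1000 -1000 -1000
    583 -1000]
 [    3    42    90   133   158   164   165   191   190   191 -1000 -1000
    581 -1000]
 [    3     3     4    12    13    13   164   190   191   191 -1000 -1000
    579 -1000]
 [    3     4     4     4     3     4   163   190   207   191 -1000 -1000
    577 -1000]
 [    3     4     4     3     4     4   165   190   228   191 -1000 -1000
    575 -1000]
 [    3     3    16     3     3    17   163   190   228   191 -1000 -1000
    573 -1000]
 [    3     3    15     3     4    16   164   190   224   191 -1000 -1000
    571 -1000]
 [    3     4    15     3     4     3   165   190   191   191 -1000 -1000
    568 -1000]]
```

move_arm(targets=[{"slide":[0.0,0.0,-0.05],"delta_rot":[0,0,0],"grip":0},{"slide":[0.396,-0.373,-0.05],"delta_rot":[0,0,0.284],"grip":0},{"slide":[0.396,-0.373,-0.05],"delta_rot":[0,0,0.284],"grip":0},{"slide":[0.396,-0.373,-0.05],"delta_rot":[0,0,0.284],"grip":0},{"slide":[0.396,-0.373,-0.05],"delta_rot":[0,0,0.284],"grip":0},{"slide":[0.396,-0.373,-0.05],"delta_rot":[0,0,0.284],"grip":0},{"slide":[0.396,-0.373,-0.05],"delta_rot":[0,0,0.284],"grip":0},{"slide":[0.396,-0.373,-0.05],"delta_rot":[0,0,0.284],"grip":0},{"slide":[0.396,-0.373,-0.05],"delta_rot":[0,0,0.284],"grip":0},{"slide":[0.396,-0.373,-0.05],"delta_rot":[0,0,0.284],"grip":0},{"slide":[0.396,-0.373,-0.05],"delta_rot":[0,0,0.284],"grip":0},{"slide":[0.396,-0.373,-0.05],"delta_rot":[0,0,0.284],"grip":0}])

```text
clock: 2.2
eef_pos: [0.47, -0.1118, 0.2813]
eef_rot: [3.141, 0.0, 0.094]
contact_force: [-0.1, -1.0, -0.9]
finger_gap: -0.0001
gripper_force: 0.0
```

```bash
python3 - <<'E'
from h import *
o=ctrl.get_obs();print(o['clock'],o['eef_pos'],o['eef_rot'],o['finger_gap'],o['contact_force'])
d=ctrl.get_image('wrist');save('w1.png',d['image'])
K=d['intrinsics'];R=cv2.Rodrigues(np.array(d['rvec'],float))[0];t=np.array(d['tvec'],float).ravel()
print(K[0,0],K[0,2],K[1,2])
th=.095;c,s=np.cos(th),np.sin(th)
for nm,p in dict(ball=(-19,10,76),ballneg=(-19,-10,76),side=(58,40,116),mouth=(-50,0,65),trayfl=(-121,52,40),trayfr=(-121,-52,40)).items():
    w=np.array([.487+(c*p[0]-s*p[1])/1e3,-.25+(s*p[0]+c*p[1])/1e3,p[2]/1e3])
    q=R@w+t;r=np.hypot(q[0],q[1]);a=np.arctan2(r,q[2])
    print(nm,np.round(w,3),np.round([K[0,2]+K[0,0]*a*q[0]/r,K[1,2]+K[1,1]*a*q[1]/r]))
for tt in ['ball','jammed_stand','jammed_bottle']:
    for x in ctrl.silhouettes(d,tt)[:2]: print(tt,x['score'],x['uv'],x['pixels'].sum())
E
```

```text
2.2 [ 0.47001555 -0.11183997  0.28129151] [3.14068620e+00 4.03604313e-04 9.41144107e-02] -0.00010014321467643858 [-0.13465992 -1.0015283  -0.93309948]
309.70691628693146 314.1942757475256 196.68789073870147
ball [ 0.467 -0.242  0.076] [422. 185.]
ballneg [ 0.469 -0.262  0.076] [437. 185.]
side [ 0.541 -0.205  0.116] [412. 121.]
mouth [ 0.437 -0.255  0.065] [424. 207.]
trayfl [ 0.362 -0.21   0.04 ] [377. 250.]
trayfr [ 0.371 -0.313  0.04 ] [445. 247.]
jammed_stand 0.91 [426.9, 147.2] 17256
jammed_bottle 0.76 [445.2, 135.3] 10662
```

View pics/w1.png

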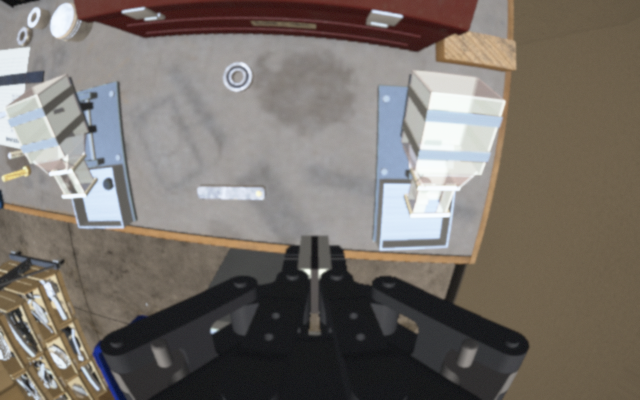

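```bash
python3 -c "
import cv2
a=cv2.imread('pics/w1.png');cv2.imwrite('pics/w1c.png',cv2.resize(a[60:260,360:520],None,fx=3,fy=3,interpolation=cv2.INTER_CUBIC))"
```

```text
(no output)
```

View pics/w1c.png

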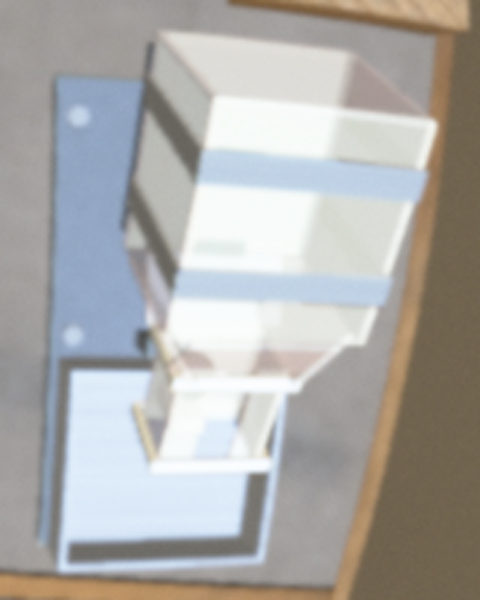

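move_arm(targets=[{"slide":[-0.1,0.13,0],"delta_rot":[0,0,0],"grip":0},{"slide":[-0.1,0.13,0],"delta_rot":[0,0,0],"grip":0},{"slide":[-0.1,0.13,0],"delta_rot":[0,0,0],"grip":0},{"slide":[-0.1,0.13,0],"delta_rot":[0,0,0],"grip":0}])

```text
clock: 2.9
eef_pos: [0.3804, -0.2536, 0.2813]
eef_rot: [3.141, 0.001, 0.086]
contact_force: [1.0, 1.2, 0.2]
finger_gap: 0.0001
gripper_force: 0.0
```

```bash
python3 - <<'E'
from h import *
o=ctrl.get_obs();print(o['clock'],o['eef_pos'],o['eef_rot'])
d=ctrl.get_image('wrist')
K=d['intrinsics'];R=cv2.Rodrigues(np.array(d['rvec'],float))[0];t=np.array(d['tvec'],float).ravel()
th=.095;c,s=np.cos(th),np.sin(th)
im=d['image'].copy()
for nm,p in dict(ball=(-19,10,76),side=(58,40,116),mouth=(-50,0,65),trayfl=(-121,52,40),trayfr=(-121,-52,40)).items():
    w=np.array([.487+(c*p[0]-s*p[1])/1e3,-.25+(s*p[0]+c*p[1])/1e3,p[2]/1e3])
    q=R@w+t;r=np.hypot(q[0],q[1]);a=np.arctan2(r,q[2])
    print(nm,np.round([K[0,2]+K[0,0]*a*q[0]/r,K[1,2]+K[1,1]*a*q[1]/r]))
for x in ctrl.silhouettes(d,'ball')[:2]: print(x['score'],x['uv'],x['pixels'].sum())
save('w2.png',cv2.resize(im[20:290,200:480],None,fx=2.2,fy=2.2,interpolation=cv2.INTER_CUBIC))
E
```

```text
2.9 [ 0.38037924 -0.25357702  0.28131988] [3.14074057e+00 5.79333000e-04 8.58000139e-02]
ball [310.  95.]
side [279.  19.]
mouth [319. 122.]
trayfl [279. 178.]
trayfr [360. 177.]
0.64 [319.9, 97.4] 26
```

View pics/w2.png

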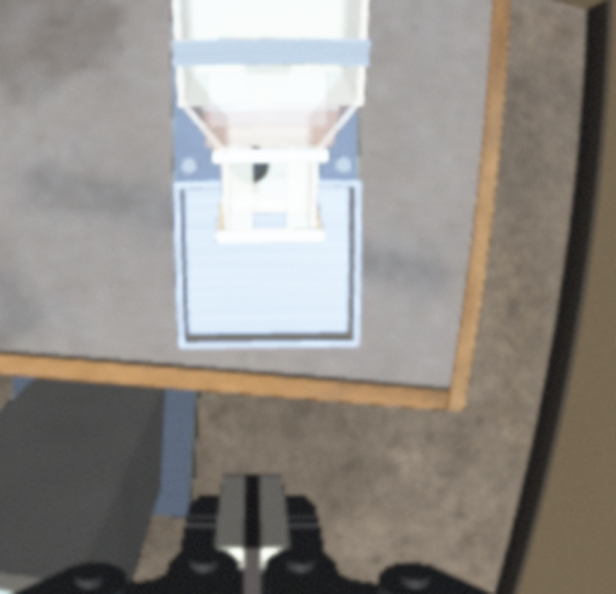

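The ball shows at crop (260,163), in the slot left of the neck's centreline at about 270. That is the world +y side, as expected. I'll go to the pre-tap point beside that face.

move_arm(targets=[{"slide":[0.165,-0.099,0],"delta_rot":[0,0,0],"grip":0},{"slide":[0.165,-0.099,0],"delta_rot":[0,0,0],"grip":0},{"slide":[0.165,-0.099,0],"delta_rot":[0,0,0],"grip":0},{"slide":[0.165,-0.099,0],"delta_rot":[0,0,0],"grip":0},{"slide":[0.165,-0.099,0.04],"delta_rot":[0,0,0],"grip":0},{"slide":[0.165,-0.099,0.08],"delta_rot":[0,0,0],"grip":0},{"slide":[0.165,-0.099,0.12],"delta_rot":[0,0,0],"grip":0},{"slide":[0.165,-0.099,0.161],"delta_rot":[0,0,0],"grip":0},{"slide":[0.165,-0.099,0.161],"delta_rot":[0,0,0],"grip":0},{"slide":[0.165,-0.099,0.161],"delta_rot":[0,0,0],"grip":0}])

```text
clock: 4.25
eef_pos: [0.5391, -0.1356, 0.1218]
eef_rot: [3.141, -0.002, 0.095]
contact_force: [0.7, 1.3, 0.3]
finger_gap: -0.0002
gripper_force: 0.0
```

```bash
python3 - <<'E'
from h import *
o=ctrl.get_obs();print(o['clock'],o['eef_pos'],o['eef_rot'],o['contact_force'])
d=ctrl.get_image('wrist')
save('w3.png',d['image'])
E
```

```text
4.25 [ 0.53909852 -0.13559035  0.12183535] [ 3.14093808e+00 -2.21251603e-03  9.51952044e-02] [0.68246318 1.33305644 0.27986352]
```

View pics/w3.png

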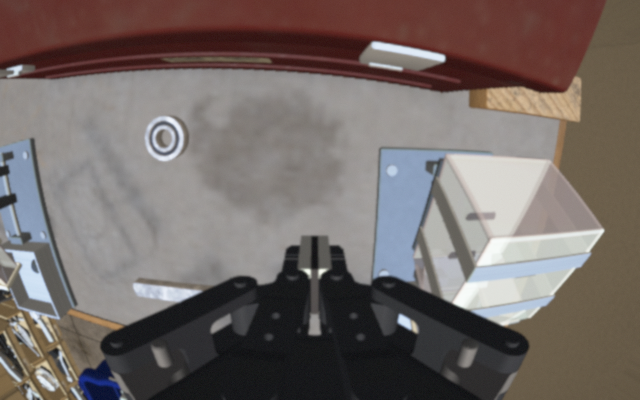

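move_arm(targets=[{"slide":[-0.005,0.03,0],"delta_rot":[0,0,0],"grip":0},{"slide":[-0.005,0.045,0],"delta_rot":[0,0,0],"grip":0},{"slide":[-0.005,0.052,0],"delta_rot":[0,0,0],"grip":0},{"slide":[-0.005,0.052,0],"delta_rot":[0,0,0],"grip":0},{"slide":[-0.005,0.052,0],"delta_rot":[0,0,0],"grip":0}])

```text
clock: 4.92
eef_pos: [0.5382, -0.1867, 0.1204]
eef_rot: [-3.141, -0.0, 0.096]
contact_force: [-0.5, -0.3, 0.8]
finger_gap: -0.0003
gripper_force: 0.0
```

No contact yet. I'll take a first small tap and come back part of the way.

move_arm(targets=[{"slide":[0,0.005,0],"delta_rot":[0,0,0],"grip":0},{"slide":[0,0.01,0],"delta_rot":[0,0,0],"grip":0},{"slide":[0,0.01,0],"delta_rot":[0,0,0],"grip":0}])

```text
clock: 5.3
eef_pos: [0.539, -0.198, 0.1203]
eef_rot: [-3.141, -0.0, 0.094]
contact_force: [0.6, 0.3, -0.1]
finger_gap: -0.0002
gripper_force: 0.4
```

move_arm(targets=[{"slide":[0,0.003,0],"delta_rot":[0,0,0],"grip":0},{"slide":[0,0.006,0],"delta_rot":[0,0,0],"grip":0},{"slide":[0,0.006,0],"delta_rot":[0,0,0],"grip":0}])

```text
clock: 5.68
eef_pos: [0.5397, -0.2034, 0.1205]
eef_rot: [-3.141, -0.0, 0.095]
contact_force: [0.1, 3.4, 3.3]
finger_gap: -0.0
gripper_force: 1.7
```

Contact at about 3.4 N. I'll finish the tap with a few more millimetres and then retreat.

move_arm(targets=[{"slide":[0,0.006,0],"delta_rot":[0,0,0],"grip":0},{"slide":[0,0.006,0],"delta_rot":[0,0,0],"grip":0}])

```text
clock: 5.92
eef_pos: [0.5405, -0.2096, 0.1207]
eef_rot: [-3.141, -0.001, 0.095]
contact_force: [-0.7, 4.5, 4.7]
finger_gap: -0.0001
gripper_force: 2.8
```

```bash
python3 - <<'E'
from h import *
o=ctrl.get_obs();print(o['clock'],o['eef_pos'],o['contact_force'])
d=ctrl.get_image('side')
save('s3.png',cv2.resize(d['image'][100:220,280:420],None,fx=4,fy=4,interpolation=cv2.INTER_CUBIC))
for x in ctrl.silhouettes(d,'ball')[:2]: print(x['score'],x['uv'],x['pixels'].sum())
E
```

```text
5.925 [ 0.54053807 -0.20962674  0.12073556] [-0.6522833   4.50707807  4.65686875]
```

View pics/s3.png

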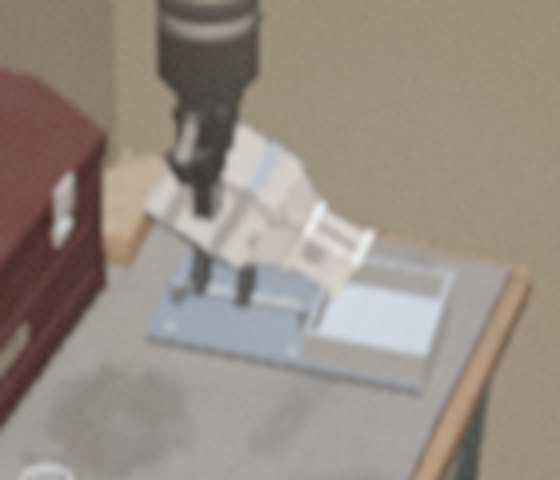

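move_arm(targets=[{"slide":[0,0.003,0],"delta_rot":[0,0,0],"grip":0},{"slide":[0,0.003,0],"delta_rot":[0,0,0],"grip":0}])

```text
clock: 6.28
eef_pos: [0.5408, -0.212, 0.1208]
eef_rot: [-3.141, -0.001, 0.095]
contact_force: [-1.1, 6.1, 4.9]
finger_gap: 0.0001
gripper_force: 3.3
```

```bash
python3 - <<'E'
from h import *
o=ctrl.get_obs();print(o['clock'],o['eef_pos'],o['contact_force'])
for n in ['side','scene']:
    d=ctrl.get_image(n);save(n+'4.png',d['image'])
    for x in ctrl.silhouettes(d,'ball')[:2]:
        v,u=np.nonzero(x['pixels']);P,z=world(d,u,v);print(n,x['score'],x['uv'],len(u),np.median(P[z>0],0))
E
```

```text
6.275 [ 0.54084754 -0.21199732  0.12082689] [-1.13726736  6.05154988  4.91422887]
```

move_arm(targets=[{"slide":[0,-0.01,0],"delta_rot":[0,0,0],"grip":0},{"slide":[0,-0.03,0],"delta_rot":[0,0,0],"grip":0},{"slide":[0,-0.06,0],"delta_rot":[0,0,0],"grip":0},{"slide":[0,-0.07,0],"delta_rot":[0,0,0],"grip":0},{"slide":[0,-0.07,-0.06],"delta_rot":[0,0,0],"grip":0},{"slide":[0,-0.07,-0.12],"delta_rot":[0,0,0],"grip":0},{"slide":[0,-0.07,-0.16],"delta_rot":[0,0,0],"grip":0},{"slide":[0,-0.07,-0.16],"delta_rot":[0,0,0],"grip":0},{"slide":[0,-0.07,-0.16],"delta_rot":[0,0,0],"grip":0}])

```text
clock: 7.6
eef_pos: [0.533, -0.1437, 0.2795]
eef_rot: [3.141, 0.001, 0.094]
contact_force: [0.7, -0.7, -0.4]
finger_gap: 0.0002
gripper_force: 0.0
```

```bash
python3 - <<'E'
from h import *
o=ctrl.get_obs();print(o['clock'],o['eef_pos'],o['contact_force'])
L=[]
for n,(r,c) in dict(side=(100,280),scene=(110,300),wrist=(60,340)).items():
    d=ctrl.get_image(n);L.append(cv2.resize(d['image'][r:r+150,c:c+150],(400,400)) if n!='wrist' else cv2.resize(d['image'][r:r+200,c:c+200],(400,400)))
    for x in ctrl.silhouettes(d,'ball')[:2]:
        v,u=np.nonzero(x['pixels']);P,z=world(d,u,v);print(n,x['score'],x['uv'],len(u),np.median(P[z>0],0))
save('m5.png',cv2.resize(np.hstack(L),(800,267)))
E
```

```text
7.6 [ 0.53296933 -0.14370447  0.27946561] [ 0.71035294 -0.70333768 -0.38994691]
wrist 0.45 [391.8, 270.1] 112 [ 0.39000791 -0.26888813  0.02613901]
```

View pics/m5.png

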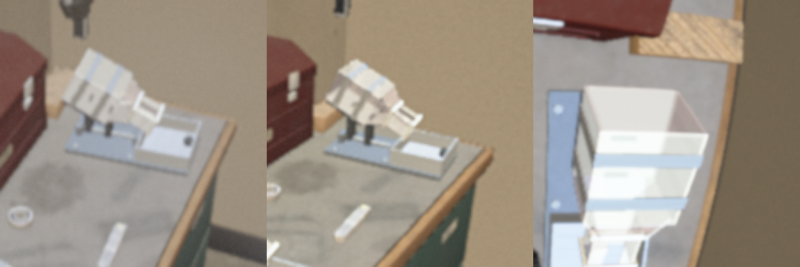

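The ball now shows as a dark spot in the tray at (188,141) in the left panel. The bottle is upright again and the arm is clear, so I'm handing the job in.

```bash
python3 -c "
from plant import ctrl
print(ctrl.close_job())"
```

```text
the job is handed in; nothing more can be done
None
```

I tapped the jammed bottle on the ball's side (peak reading about 6 N sideways). The ball came loose and lies in its tray, the bottle is back at rest, the other bottle and its stand were left alone, and the job was handed in after about 8 s of the 29 s allowed.

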